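Lock the can opener head into its bracket with the eccentric knob

TASK

Stand the chrome can opener head flat in the nest of the white bracket, then turn the bracket's eccentric knob clockwise until its off-centre lobe bears firmly on the head's foot and holds it against the stop rail. Tighten it by feel without forcing it, let go, and leave the other things where they are.

Things in the scene. Friction and masses are not known exactly. Their poses are not given: they have to be found in the camera images.
- bracket: White-painted steel bracket screwed to the worktop, place and yaw vary. Origin: worktop level under the nest's middle; z up. Base plate 10 mm thick, x -55 to 55, y -107 to 63 mm. The nest is the plate's top between two end walls (inner faces x = -27.5 and 27.5 mm, y -19 to 36, tops z = 22) and a white stop rail on the +y side; its -y side is open to the knob (axis at x = 0, y = -66 mm).
- nest (a point): Nest floor, 10 mm above the worktop, where the middle of the head's foot is best set down (bracket x = 0, y = -5.5 mm); axes as the bracket's. The head's y axis goes along this y, either way round. The stop rail (10 mm thick, top 28.5 mm above the worktop) is bolted through slots: its inner face stands 38.5 to 46.5 mm to +y of this point, not reported. It is sprung: gives after 3 N, then 9 N per mm.
- cam_knob: Eccentric knob. Origin: on its upright axis at worktop level; its own x runs along the grip bar. Steel disc cam, radius 28 mm, 11.5 to 22.5 mm above the worktop, its centre at x = 9.8, y = 6.9 mm in the knob's frame (the lobe). At the start the knob's +x points along the bracket's -x (within 5 degrees); turning clockwise (from above) swings the lobe to the bracket's +y, slides the foot to the rail and bears after 0.6 to 1.7 rad.
- knob_grip (a point): On the knob's axis, 75 mm above the worktop, mid black grip bar (50 mm along its x, 12 mm thick, 62 to 88 mm above the worktop, steel dot at the +x end): grip it here across its thickness, 60 N or more. Free turning takes 0.18 N m (less held still); it stays where left. Bearing adds about 0.015 to 0.03 N m per N. Firm: 8 to 20 N; letting go loses up to a third. Under 5 N is loose, over 45 N bends the foot.
- opener_head: The loose chrome can opener head, about 220 g, 70 mm high, upright on its foot. Origin: centre of the foot's underside; z up. Foot: 50 mm (x) by 70 mm (y) by 14 mm high. Above it, centred, an upright body 16 mm thick (x) by 30 mm wide (y) up to z = 70 mm, with a cutter disc and a drive wheel standing 5 mm out of its +y face.
- head_mid (a point): Point on the head's centre line half-way up, 35 mm above the underside of its foot; axes as the head's. Grip the upright body across its 16 mm thickness (along x), about 15 mm above this point.
- corkscrew: Bystander: smoky-grey plastic lever-pull corkscrew lying flat, about 240 x 60 x 26 mm; leave it alone. Origin: centre of its underside.
- jar_grip: Bystander: olive-green bakelite jar grip, a scalloped disc 86 mm across and 26 mm high; leave it alone. Origin: centre of its underside.
- spice_jar: Bystander: small glass spice jar, 48 mm across, 85 mm high, upright; leave it alone. Origin: centre of its underside.
- food_can: Bystander: food can, 74 mm across, 100 mm high, upright; leave it alone. Origin: centre of its underside.
- cap_a: Bystander: gold-lacquered crown cap, 32 mm across, 6 mm high; leave it alone. Origin: centre of its underside.
- cap_b: Bystander: second gold-lacquered crown cap, 32 mm across, 6 mm high; leave it alone. Origin: centre of its underside.
Things that resemble listed ones, but are neither listed nor needed, are in the scene too. Of the things that look like the bracket, the middle-sized one is meant.

How it is judged (in metres and radians):
On the way, in this order (a step that is already met when the one before it is completed fails the run):
1. the head stands flat on the floor of the nest, between the end walls, with the knob not yet bearing on it (x of head_mid in the frame of bracket between -0.0045 and 0.0045 m and y of head_mid in the frame of bracket between -0.012 and 0.012 m and z of head_mid in the frame of bracket between 0.041 and 0.048 m and angle between head_mid's own z axis and vertical below 0.06 rad and angle between the x axis of head_mid and the x axis of bracket, either way round below 0.1 rad and contact force between cam_knob and opener_head below 1 N), for 0.2 s.
2. the lobe of the knob bears on the head's foot with at least 5 N (x of head_mid in the frame of bracket between -0.0045 and 0.0045 m and y of head_mid in the frame of bracket between -0.012 and 0.012 m and z of head_mid in the frame of bracket between 0.041 and 0.048 m and angle between head_mid's own z axis and vertical below 0.06 rad and angle between the x axis of head_mid and the x axis of bracket, either way round below 0.1 rad and contact force between cam_knob and opener_head above 5 N), for 0.3 s.
At the end, for the whole second after the job is handed in: The head stands upright and flat in the nest (middle within 4.5 mm along the bracket's x and 12 mm along y of the nest's middle, turned less than 0.1 rad either way round, tilt under 0.06 rad), and the released knob's lobe bears on it with 5 to 35 N, everything at rest (all of step 2 and contact force between cam_knob and opener_head below 35 N and angular speed of cam_knob below 0.05 rad/s and linear speed of opener_head below 0.01 m/s); the robot touches nothing.
It fails at once if the lobe is forced against the head with more than 45 N (contact force between cam_knob and opener_head above 45 N).
It fails at once if one of the bystanders is moved more than 30 mm (distance of any of corkscrew, jar_grip, spice_jar, food_can, cap_a, cap_b from where it was at the start of the episode above 0.03 m).
It also fails if it takes over 72 s, if anything falls off the work surface, if the arm or the gripper's body presses on something with over 40 N, if the wrist force passes 120 N, or if a joint passes its speed limit or range.

ROBOT

A 6-joint arm with a two-finger parallel gripper is mounted at the origin on the work surface. World frame = base frame: x ahead of the robot, y to its left, z up, the work surface at z = 0. Lengths are in m, angles in degrees, forces in N, time in s.
With the tool pointing down it reaches from about 0.325 to 0.875 m from the base axis. Payload 4.4 kg.
Tool frame: the origin (TCP) lies between the finger pads; the fingertips stand ctrl.tip_reach ahead of it and the grasp point (between the pads) lies 6 mm ahead of it (ctrl.tip_reach is the distance from the TCP to the fingertips, in m); z points along the fingers, x is the direction in which the jaws open and shut, and the axes are right-handed (so a half turn about z gives the same grasp; the last joint's range is limited). The gripper opens to 85 mm and grips with 20 to 120 N. Pads are 22 mm wide; open, the fingers measure 114 mm over their backs; the gripper's body (76 mm by 85 mm) begins 54 mm behind the grasp point. The pads swing forward as they close: fully open they stand 13 mm farther back than shut.
Start: joints at [61.679, 11.837, 88.321, -0, 79.842, -8.623], TCP at [0.194, 0.541, 0.256] pointing down, gripper open.
Joint ranges: [-156.59, 156.59], [-49.26, 127.26], [12.9, 141.05], [-63.56, 243.56], [4.71, 150.69], [-161.64, 161.64]. Speed limits (degrees/s): [159.86, 159.86, 180, 180, 180, 180].

INTERFACE

Orientations are given as a 3x3 rotation matrix whose columns are the frame's x, y, z axes.
In Python, from cell import ctrl, eyes, job gives the robot as it stands.
- The arm moves only by the tool arm_command, never from a script. Its arguments are lists of equal length, an entry for each row: "translation": the shift along the world's x, y, z in cm, a list of three; "rotation": the turn, a rotation vector about the world's x, y, z in rad, a list of three. In form: {"translation": [[dx, dy, dz], ...], "rotation": [[wx, wy, wz], ...]}. A call has 1 to 12 rows; each row is the pose to reach, as a shift and turn from the pose commanded when the call began; what a row does not reach only later rows make up. A row lasts 1/10 s, in which the tool goes at most 50 mm and 8.59 degrees, less where a joint would pass 70% of its speed; a pose out of reach is approached as far as the arm can. A call with a gripper value outside its range is refused whole. "claw" is the finger opening in cm, from 0 to 8.54, set as the call begins (left out, the last holds). The fingers move at their own pace and stop on an object; the grip force is fixed at half the most. Time passes only in rows, so rows that repeat a pose let the fingers close. It gives the time, the measured TCP pose, the force and the opening at its end, in the units of the state.
- ctrl.state(): the state, without advancing time (a new reading comes with each control period).
- eyes.read_camera(name): name is "side" or "top" or "wrist"; returns the picture (384x512x3 uint8, red, green, blue); there is no depth.
- eyes.camera_model(name): a dict with "fx", "fy", "cx", "cy" (pixels), "dist_coeffs" ([k1, k2, p1, p2, k3] as OpenCV has them; the pictures are not rectified), "R" (3x3) and "t" (3): a world point X has camera coordinates R X + t. Camera axes: x right, y down, z forward; pixel columns grow to the right and rows downward; lengths in m; the calibration is good to about 2 mm. A picture is of the moment at which its call begins: read the wrist's pose just before it. camera_model takes no time and is no camera call; for the wrist camera it gives the pose at the moment of the call.
- job.finish_job(): hands the job in, once; it reports no verdict.
The state is a dict: "clock": time; "joints": joint angles; "joint_vel": joint speeds; "tau": joint torques, N m; "ee_pos": TCP position; "orientation": TCP orientation; "wrist_force": force on the tool from outside, world axes, zero at the start; "wrist_torque": the same for the moment, N m; "gripper_width": opening from 0.0 (shut) to 1.0 (fully open).
Only numpy, scipy, OpenCV 4.12 (cv2) and the standard library are available. Lean on these libraries where they do the work, as an engineer would, in place of code of your own. Each camera call takes 0.05 s, during which the arm holds its last target.

## Working session

There is one attempt and no reset: what is moved stays moved. The work goes in short steps, Python scripts to look and compute and a tool call to move; the robot and the scene stay as the last step left them, time stands still between calls to the robot, and variables do not carry over. Pictures are saved under pics/ and viewed, and the job is handed in when it is done.

Besides the shell and the picture viewer there is one more tool, called after "Emit:" in YAML: its name, and indented under it one key for each argument. arm_command: Moves the arm, as the interface text tells. Its arguments: {"type":"object","properties":{"translation":{"type":"array","items":{"type":"array","items":{"type":"number"}}},"rotation":{"type":"array","items":{"type":"array","items":{"type":"number"}}},"claw":{"type":"number"}},"required":["translation","rotation"]}

```bash
ls; mkdir -p pics; python3 - <<'E'
from cell import ctrl,eyes,job
import cv2
print(ctrl.state(), ctrl.tip_reach)
for n in ["top","side","wrist"]:
    m=eyes.camera_model(n); im=eyes.read_camera(n)
    cv2.imwrite(f"pics/{n}0.png",im[:,:,::-1]); print(n,m)
E
```

```text
pics
{'clock': 0.0, 'joints': array([ 6.16786605e+01,  1.18847051e+01,  8.84073373e+01,  4.08413128e-04,
        7.98424874e+01, -8.62299976e+00]), 'joint_vel': array([ 0.06267874, -0.01181104, -0.02855985,  0.07371166, -0.05618977,
       -0.0140192 ]), 'tau': array([-2.92331868e-05, -3.83043230e+01, -2.91591275e+01, -2.74152626e-04,
        1.05438728e-02, -2.88268541e-05]), 'ee_pos': array([0.19347538, 0.54070373, 0.25510019]), 'orientation': array([[ 3.37067870e-01,  9.41479685e-01, -1.12009894e-03],
       [ 9.41477491e-01, -3.37069540e-01, -2.06360505e-03],
       [-2.32039347e-03, -3.58972982e-04, -9.99997243e-01]]), 'wrist_force': array([-0.28699963,  0.43545552, -0.07079931]), 'wrist_torque': array([ 0.00026268, -0.01095035, -0.00468153]), 'gripper_width': 0.9993276089963083} 0.025
top {'fx': 498.4620175675312, 'fy': 498.4620175675312, 'cx': 253.87320657329914, 'cy': 198.23288698005922, 'dist_coeffs': array([-0.0819529,  0.       ,  0.       ,  0.       ,  0.       ]), 'R': array([[-0.09862544, -0.99512233,  0.00213848],
       [-0.9710386 ,  0.09576814, -0.21888923],
      
[... 220 characters left out ...]
[-0.01641353,  0.        ,  0.        ,  0.        ,  0.        ]), 'R': array([[-0.9860914 , -0.16572905, -0.01255517],
       [-0.10076056,  0.65618215, -0.7478451 ],
       [ 0.13217813, -0.73617856, -0.66375452]]), 't': array([0.51122955, 0.09904279, 0.81858493])}
wrist {'fx': 323.4846432229101, 'fy': 323.4846432229101, 'cx': 253.20986342412039, 'cy': 196.3810799319335, 'dist_coeffs': array([-0.0945887,  0.       ,  0.       ,  0.       ,  0.       ]), 'R': array([[ 3.36638394e-01,  9.41633826e-01, -5.74467235e-04],
       [ 9.05073478e-01, -3.23399435e-01,  2.76142724e-01],
       [ 2.59839548e-01, -9.34801783e-02, -9.61116468e-01]]), 't': array([-0.57439619, -0.03723664,  0.37766262])}
```

View pics/top0.png

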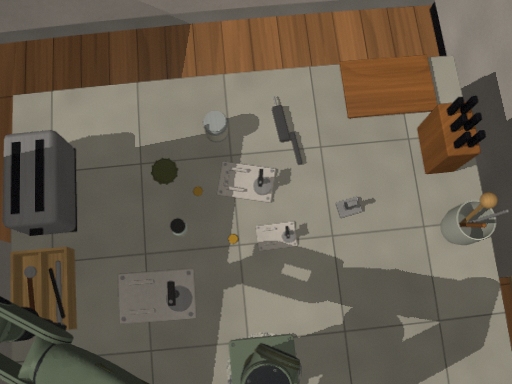

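View pics/side0.png

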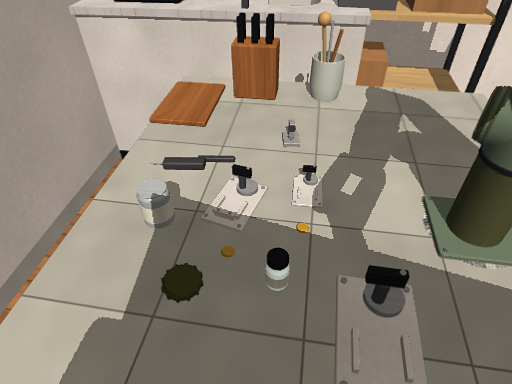

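View pics/wrist0.png

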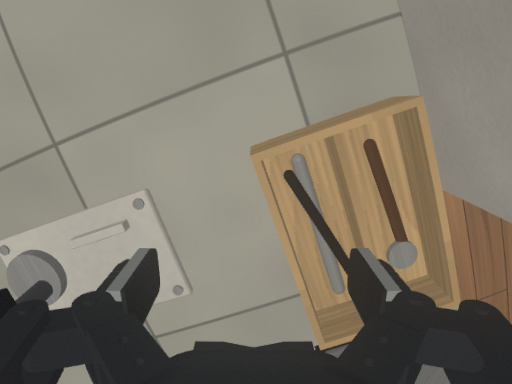

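The top view shows three bracket look-alikes: large (157,296), middle (248,183) and small (277,234). I choose the middle one. The opener head candidate is the chrome piece at (348,207), and nothing else looks like it. I'll check both in close crops.

```bash
cat > h.py <<'E'
import cv2, numpy as np
def ray(m,u,v):
    K=np.array([[m['fx'],0,m['cx']],[0,m['fy'],m['cy']],[0,0,1]])
    p=cv2.undistortPoints(np.array([[[u,v]]],float),K,np.array(m['dist_coeffs']))[0,0]
    R=np.array(m['R']);t=np.array(m['t'])
    return -R.T@t, R.T@np.array([p[0],p[1],1.])
def onz(m,u,v,z):
    c,d=ray(m,u,v); return c+d*(z-c[2])/d[2]
def proj(m,X):
    K=np.array([[m['fx'],0,m['cx']],[0,m['fy'],m['cy']],[0,0,1]])
    r,_=cv2.Rodrigues(np.array(m['R']))
    return cv2.projectPoints(np.array(X,float).reshape(-1,3),r,np.array(m['t']),K,np.array(m['dist_coeffs']))[0][:,0]
def crop(im,x0,y0,x1,y1,s,fn):
    cv2.imwrite(fn,cv2.resize(im[y0:y1,x0:x1],None,fx=s,fy=s,interpolation=cv2.INTER_CUBIC))
E
python3 - <<'E'
from h import *
from cell import eyes
im=cv2.imread('pics/top0.png')
crop(im,210,140,380,250,4.7,'pics/c1.png')
im=cv2.imread('pics/side0.png')
crop(im,190,110,340,240,4.6,'pics/c2.png')
m=eyes.camera_model('top')
for p in [(157,296),(248,183),(277,234),(348,207)]: print(p,onz(m,*p,.01))
E
```

```text
(157, 296) [0.2452339  0.29550126 0.01      ]
(248, 183) [ 0.56500775 -0.00857341  0.01      ]
(277, 234) [ 0.39635504 -0.08126766  0.01      ]
(348, 207) [ 0.45834842 -0.3096002   0.01      ]
```

View pics/c1.png

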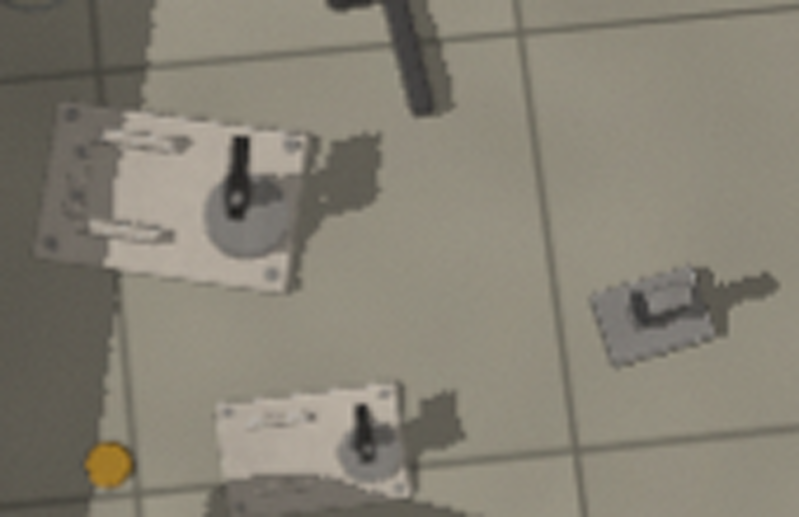

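View pics/c2.png

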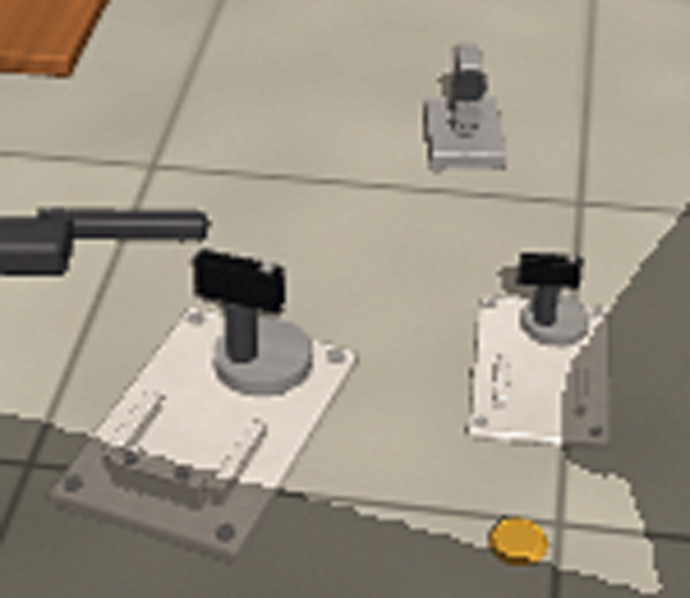

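The crops confirm the choices. The middle bracket has its knob on the right and its stop rail and end walls on the left, towards world +y. The chrome head stands on its own at about (0.46, -0.31). I'm moving over the bracket for a wrist look.

Emit:
arm_command:
  translation:
    - [37,-57,0]
    - [37,-57,0]
    - [37,-57,0]
    - [37,-57,0]
    - [37,-57,0]
    - [37,-57,0]
    - [37,-57,0]
    - [37,-57,0]
    - [37,-57,0]
    - [37,-57,0]
    - [37,-57,0]
    - [37,-57,0]
  rotation:
    - [0,0,-1.227]
    - [0,0,-1.227]
    - [0,0,-1.227]
    - [0,0,-1.227]
    - [0,0,-1.227]
    - [0,0,-1.227]
    - [0,0,-1.227]
    - [0,0,-1.227]
    - [0,0,-1.227]
    - [0,0,-1.227]
    - [0,0,-1.227]
    - [0,0,-1.227]

```text
clock: 1.35
ee_pos: [0.5211, 0.0361, 0.2561]
orientation: [[1.0, -0.0, -0.0], [-0.0, -1.0, 0.0], [-0.0, -0.0, -1.0]]
wrist_force: [0.8, 1.3, -0.2]
gripper_width: 0.998
```

Emit:
arm_command:
  translation:
    - [0,0,0]
    - [0,0,0]
    - [0,0,0]
    - [0,0,0]
  rotation:
    - [0,0,0]
    - [0,0,0]
    - [0,0,0]
    - [0,0,0]

```text
clock: 1.75
ee_pos: [0.5196, 0.0395, 0.2561]
orientation: [[1.0, 0.002, -0.001], [0.002, -1.0, 0.0], [-0.001, -0.0, -1.0]]
wrist_force: [-0.4, 1.0, 0.3]
gripper_width: 0.999
```

Emit:
arm_command:
  translation:
    - [4,-6,0]
    - [4,-6,0]
    - [4,-6,0]
    - [4,-6,0]
    - [4,-6,0]
  rotation:
    - [0,0,0]
    - [0,0,0]
    - [0,0,0]
    - [0,0,0]
    - [0,0,0]

```text
clock: 2.25
ee_pos: [0.5597, -0.0203, 0.2562]
orientation: [[1.0, 0.002, -0.001], [0.002, -1.0, 0.001], [-0.001, -0.001, -1.0]]
wrist_force: [0.7, 1.1, 0.3]
gripper_width: 0.999
```

```bash
cat > shot.py <<'E'
import sys,json,cv2
from cell import ctrl,eyes
n=sys.argv[1]; tag=sys.argv[2]
s=ctrl.state(); m=eyes.camera_model(n); im=eyes.read_camera(n)
cv2.imwrite(f"pics/{tag}.png",im[:,:,::-1]); json.dump({k:(v.tolist() if hasattr(v,'tolist') else v) for k,v in m.items()},open(f"pics/{tag}.json","w"))
print(s['clock'],s['ee_pos'],s['orientation'][:,0],s['wrist_force'],s['wrist_torque'],s['gripper_width'])
E
python3 shot.py wrist w1
```

```text
2.25 [ 0.55968533 -0.02031563  0.25616981] [ 9.99998015e-01  1.83988771e-03 -7.65042400e-04] [0.72071576 1.05457111 0.26138074] [-0.0654286  -0.02534494 -0.0227239 ] 0.9988683639956847
```

View pics/w1.png

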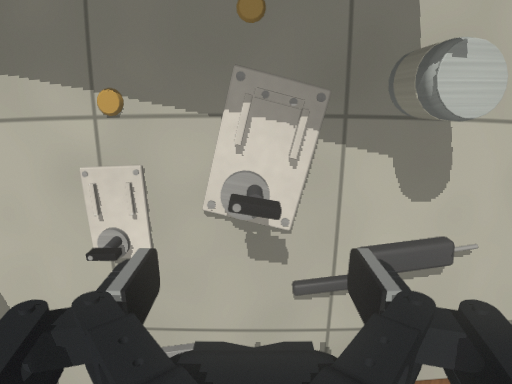

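The wrist view shows the middle bracket with plate corners near (236,67), (330,92), (290,229) and (205,211). The rail is at about (280,97) and the knob bar at (255,206), with the steel dot at its left end (237,208). I'll zoom in to read the points.

```bash
python3 - <<'E'
from h import *
im=cv2.imread('pics/w1.png')
crop(im,195,55,345,240,3.2,'pics/w1a.png')
E
```

```text
(no output)
```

View pics/w1a.png

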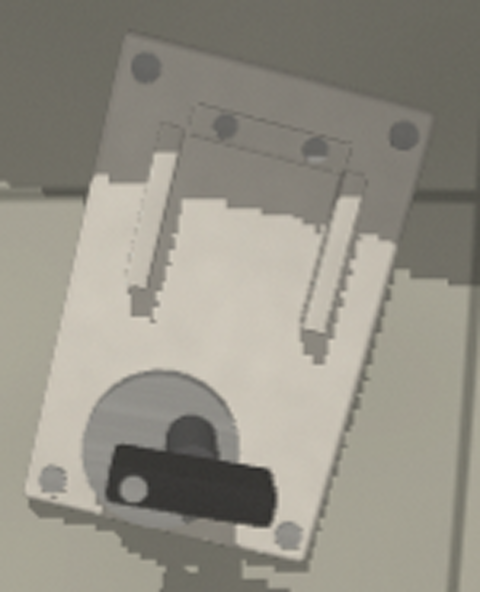

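```bash
cat > br.py <<'E'
from h import *
import json
m=json.load(open('pics/w1.json'))
def f(x,y,z): return onz(m,195+(x+.5)/3.2-.5,55+(y+.5)/3.2-.5,z)[:2]
c=np.array([f(128,34,.01),f(432,115,.01),f(305,561,.01),f(27,496,.01)])
model=np.array([[-55,63],[55,63],[55,-107],[-55,-107]])/1000
mc=model.mean(0); cc=c.mean(0)
a=sum((model[i]-mc)[0]*(c[i]-cc)[1]-(model[i]-mc)[1]*(c[i]-cc)[0] for i in range(4))
b=sum((model[i]-mc)@(c[i]-cc) for i in range(4))
th=np.arctan2(a,b); R=np.array([[np.cos(th),-np.sin(th)],[np.sin(th),np.cos(th)]])
o=cc-R@mc
if __name__=='__main__':
    print(np.round(c,4)); print('yaw',th,np.degrees(th),'o',o)
    print('res mm',((model-mc)@R.T+cc-c)*1000)
    print('side lens',np.linalg.norm(c-np.roll(c,-1,0),axis=1))
    print('nest',o+R@[0,-.0055],'knob',o+R@[0,-.066])
    tb=lambda p:np.round(R.T@(p-o)*1000,1)
    # rail inner face ends (top z .0285)
    print('rail', [tb(f(*p,.0285)) for p in [(190,132),(347,172),(198,102),(352,144)]])
    print('wall inner top', [tb(f(*p,.022)) for p in [(184,128),(151,290),(341,175),(303,328)]])
    print('bar', [tb(f(*p,.088)) for p in [(133,488),(118,445),(108,500),(275,468),(270,526)]])
    print('disc', [tb(f(*p,.0225)) for p in [(83,445),(160,370),(238,438)]])
E
python3 br.py
```

```text
[[ 0.5412  0.0905]
 [ 0.644   0.0651]
 [ 0.6058 -0.0966]
 [ 0.5018 -0.071 ]]
yaw -0.2373683883735715 -13.600206843627845 o [0.578372   0.01837668]
res mm [[-1.44820963  2.03906688]
 [ 2.63949988  1.57197138]
 [ 0.90181504 -1.93776789]
 [-2.09310529 -1.67327038]]
side lens [0.10591829 0.16618231 0.1070278  0.16624029]
nest [0.5770787 0.0130309] knob [ 0.56285239 -0.04577269]
rail [array([-25.4,  34.8]), array([27. , 34.9]), array([-25.2,  44.5]), array([26.2, 43.8])]
wall inner top [array([-27.7,  35.8]), array([-26. , -18.5]), array([26.3, 33.7]), array([ 27.6, -18.7])]
bar [array([-17.7, -67.2]), array([-24.7, -55.6]), array([-23.9, -72.5]), array([ 20.8, -51.5]), array([ 24., -69.])]
disc [array([-36.8, -77.1]), array([-16.6, -44.5]), array([ 15.6, -61.7])]
```

Bracket yaw is about -13.6°, the nest is at about (0.577, 0.013) and the knob axis at about (0.563, -0.046). I'll look again closer before placing. Next is the head.

Emit:
arm_command:
  translation:
    - [-10,-27,0]
    - [-10,-27,0]
    - [-10,-27,0]
    - [-10,-27,0]
    - [-10,-27,0]
    - [-10,-27,0]
    - [-10,-27,0]
    - [-10,-27,0]
    - [-10,-27,0]
  rotation:
    - [0,0,0]
    - [0,0,0]
    - [0,0,0]
    - [0,0,0]
    - [0,0,0]
    - [0,0,0]
    - [0,0,0]
    - [0,0,0]
    - [0,0,0]

```text
clock: 3.2
ee_pos: [0.4608, -0.2903, 0.2563]
orientation: [[1.0, 0.002, 0.0], [0.002, -1.0, 0.001], [0.0, -0.001, -1.0]]
wrist_force: [0.4, 0.5, 0.1]
gripper_width: 0.998
```

```bash
python3 shot.py wrist w2
```

```text
3.2 [ 0.46084262 -0.29032419  0.25625458] [9.99998644e-01 1.64613717e-03 5.27636480e-05] [0.37797611 0.48701004 0.07806778] [ 0.02173218 -0.08383892  0.02512436] 0.9982580127117258
```

View pics/w2.png

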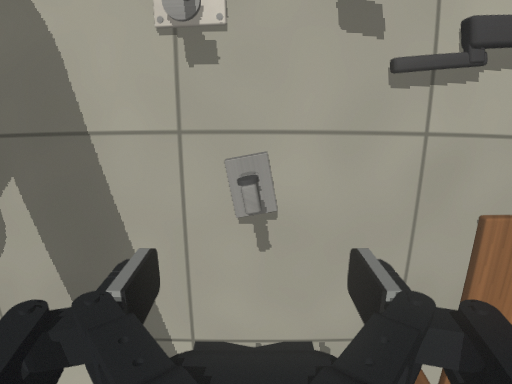

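```bash
python3 - <<'E'
from h import *
im=cv2.imread('pics/w2.png')
crop(im,215,145,290,255,5.4,'pics/w2a.png')
E
```

```text
(no output)
```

View pics/w2a.png

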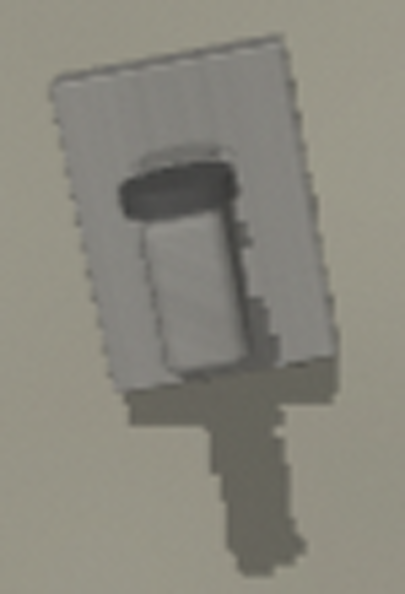

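```bash
python3 - <<'E'
from h import *
import json
m=json.load(open('pics/w2.json'))
def f(x,y,z): return onz(m,215+(x+.5)/5.4-.5,145+(y+.5)/5.4-.5,z)[:2]
for z,P in [(.014,[(55,84),(285,40),(335,355),(120,388)]),(.07,[(145,228),(226,210),(248,362),(170,374)])]:
    c=np.array([f(*p,z) for p in P]); print(c.mean(0),np.linalg.norm(c-np.roll(c,-1,0),axis=1))
    l=(c[0]+c[1]-c[2]-c[3])/2; print('y axis ang',np.degrees(np.arctan2(l[1],l[0]))); w=(c[1]+c[2]-c[0]-c[3])/2; print('x ang',np.degrees(np.arctan2(w[1],w[0])))
E
```

```text
[ 0.46057442 -0.31030677] [0.04860322 0.06947649 0.04738106 0.06807644]
y axis ang 100.28659802381526
x ang 10.145469152447475
[ 0.46045499 -0.31021484] [0.01489935 0.02895804 0.01450873 0.02800258]
y axis ang 98.63700275314532
x ang 11.169573811110997
```

Emit:
arm_command:
  translation:
    - [0,-1,-3]
    - [0,-2,-6]
    - [0,-2,-10]
    - [0,-2,-14]
    - [0,-2,-17]
    - [0,-2,-19]
    - [0,-2,-20]
    - [0,-2,-20]
    - [0,-2,-20]
  rotation:
    - [0,0,0.1]
    - [0,0,0.178]
    - [0,0,0.178]
    - [0,0,0.178]
    - [0,0,0.178]
    - [0,0,0.178]
    - [0,0,0.178]
    - [0,0,0.178]
    - [0,0,0.178]

```text
clock: 4.15
ee_pos: [0.4616, -0.3119, 0.0573]
orientation: [[0.984, 0.178, 0.001], [0.178, -0.984, -0.001], [0.001, 0.001, -1.0]]
wrist_force: [1.1, -0.6, 0.8]
gripper_width: 1.001
```

```bash
python3 shot.py wrist w3
```

```text
4.15 [ 0.46157595 -0.31188936  0.057328  ] [0.98397929 0.17827933 0.00111524] [ 1.08932062 -0.61684987  0.79303384] [-0.03178517 -0.00307836 -0.03580123] 1.0005884319615412
```

View pics/w3.png

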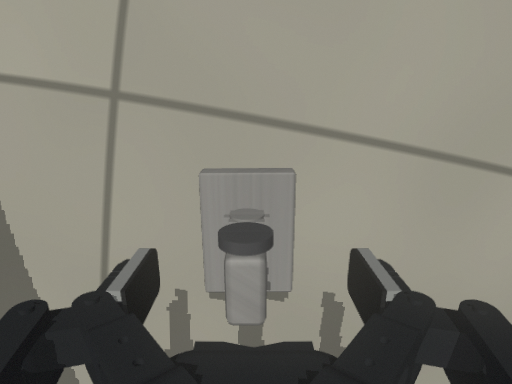

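Emit:
arm_command:
  translation:
    - [-0.15,0.1,-0.1]
    - [-0.15,0.1,-0.1]
  rotation:
    - [0,0,0]
    - [0,0,0]

```text
clock: 4.4
ee_pos: [0.4594, -0.3113, 0.0563]
orientation: [[0.984, 0.177, 0.001], [0.177, -0.984, -0.001], [0.001, 0.001, -1.0]]
wrist_force: [-0.5, 0.5, 0.5]
gripper_width: 1.001
```

Emit:
arm_command:
  translation:
    - [0,0,0]
    - [0,0,0]
    - [0,0,0]
    - [0,0,0]
    - [0,0,0]
    - [0,0,0]
    - [0,0,0]
    - [0,0,0]
  rotation:
    - [0,0,0]
    - [0,0,0]
    - [0,0,0]
    - [0,0,0]
    - [0,0,0]
    - [0,0,0]
    - [0,0,0]
    - [0,0,0]
  claw: 0.6

```text
clock: 5.2
ee_pos: [0.459, -0.3109, 0.0553]
orientation: [[0.984, 0.177, -0.0], [0.177, -0.984, 0.0], [-0.0, -0.0, -1.0]]
wrist_force: [0.1, 0.3, 0.5]
gripper_width: 0.18
```

```bash
python3 shot.py wrist w4
```

```text
5.2 [ 0.45897226 -0.31091249  0.05527227] [ 9.84198866e-01  1.77066603e-01 -1.04685302e-04] [0.07770112 0.28027517 0.45884525] [0.02979655 0.05370194 0.05965105] 0.18045992320282084
```

View pics/w4.png

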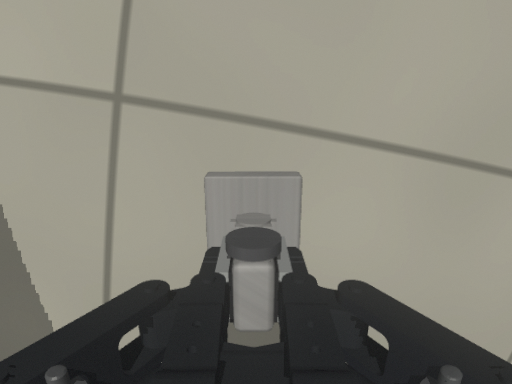

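The grip is good: the opening is about 15 mm and the head is square to the jaws. I'll lift it and carry it to a look pose before the nest.

Emit:
arm_command:
  translation:
    - [0,0,3]
    - [0,0,7]
    - [0,0,11]
    - [2,4,12.5]
    - [4,8,12.5]
    - [6,12,12.5]
    - [8,17,12.5]
    - [9.5,21,12.5]
    - [10.2,25.6,12.5]
    - [10.2,25.6,12.5]
    - [10.2,25.6,12.5]
    - [10.2,25.6,12.5]
  rotation:
    - [0,0,0]
    - [0,0,0]
    - [0,0,0]
    - [0,0,-0.1]
    - [0,0,-0.2]
    - [0,0,-0.3]
    - [0,0,-0.4]
    - [0,0,-0.415]
    - [0,0,-0.415]
    - [0,0,-0.415]
    - [0,0,-0.415]
    - [0,0,-0.415]

```text
clock: 6.45
ee_pos: [0.5606, -0.0556, 0.1798]
orientation: [[0.972, -0.235, -0.001], [-0.235, -0.972, -0.0], [-0.001, 0.001, -1.0]]
wrist_force: [-0.2, -0.4, -0.8]
gripper_width: 0.18
```

```bash
python3 shot.py wrist w5
```

```text
6.45 [ 0.56061658 -0.05555946  0.17984969] [ 9.71948046e-01 -2.35194440e-01 -7.55957598e-04] [-0.16649589 -0.37415286 -0.81847171] [-0.0215328  -0.01833444  0.02406034] 0.18016954908552732
```

View pics/w5.png

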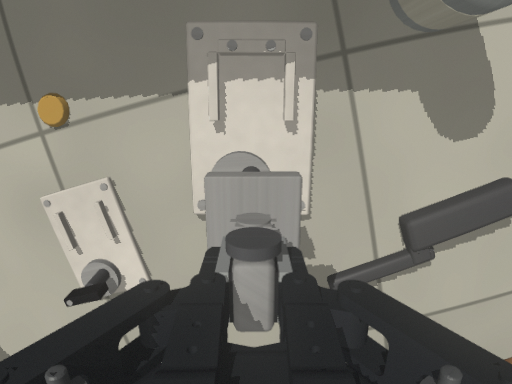

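```bash
python3 - <<'E'
from h import *
im=cv2.imread('pics/w5.png')
crop(im,180,15,330,200,3.2,'pics/w5a.png')
E
```

```text
(no output)
```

View pics/w5a.png

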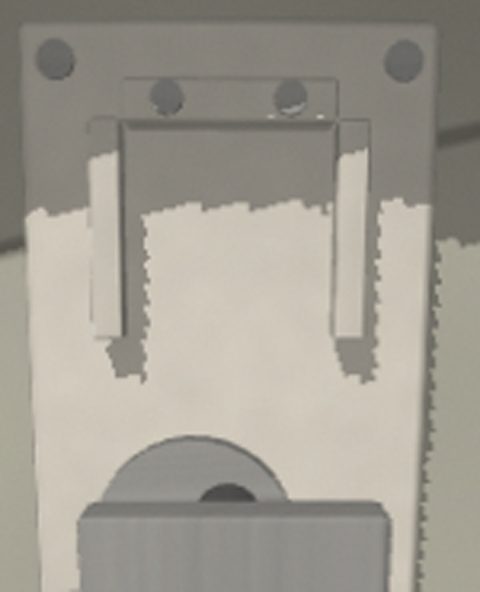

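```bash
python3 - <<'E'
from h import *
import json
m=json.load(open('pics/w5.json'))
def f(x,y,z): return onz(m,180+(x+.5)/3.2-.5,15+(y+.5)/3.2-.5,z)[:2]
T=np.array([.5606,-.0556]); ax=np.array([.97195,-.23519]); ay=np.array([.23519,.97195]) # bracket-like axes from tool x, -tool y
A=np.stack([ax,ay])
t=lambda p:np.round(A@(p-T)*1000,1)
print('walls L',t(f(118.5,120,.022)),t(f(122.5,338,.022)),'R',t(f(340,120,.022)),t(f(335.5,338,.022)))
print('outer L',t(f(88,120,.022)),t(f(93,338,.022)),'R',t(f(369,120,.022)),t(f(363,338,.022)))
print('plate',t(f(22,23,.01)),t(f(437,25,.01)),t(f(40,560,.01)),t(f(416,560,.01)))
print('rail top',t(f(124,122,.0285)),t(f(337,122,.0285)),t(f(124,78,.0285)))
print('foot',t(f(80,518,.1385)),t(f(387,518,.1385)),t(f(80,502,.1245)),t(f(385,502,.1245)))
E
```

```text
walls L [-27.9 111.2] [-28.1  57.2] R [ 27.5 111.2] [27.5 57.3]
outer L [-35.5 111.3] [-35.8  57.3] R [ 34.8 111.3] [34.7 57.3]
plate [-53.7 137.5] [ 53.3 137. ] [-54.9  -5.8] [53.4 -5.8]
rail top [-25.8 109.8] [ 26.2 109.8] [-25.7 120. ]
foot [-23.1  34.8] [25.2 34.8] [-25.1  34.5] [26.9 34.5]
```

The walls centre about 1.1 mm to the left of the head and the yaw agrees. The nest is 70.5 mm ahead, so I shift by (+1.55, +6.88) cm and then descend.

Emit:
arm_command:
  translation:
    - [0.8,3.4,0]
    - [1.55,6.88,0]
    - [1.55,6.88,-2]
    - [1.55,6.88,-5]
    - [1.55,6.88,-7]
    - [1.55,6.88,-8.5]
    - [1.55,6.88,-8.5]
    - [1.55,6.88,-8.5]
  rotation:
    - [0,0,0]
    - [0,0,0]
    - [0,0,0]
    - [0,0,0]
    - [0,0,0]
    - [0,0,0]
    - [0,0,0]
    - [0,0,0]

```text
clock: 7.3
ee_pos: [0.5769, 0.013, 0.0956]
orientation: [[0.972, -0.236, 0.0], [-0.236, -0.972, -0.0], [0.0, -0.0, -1.0]]
wrist_force: [0.4, -0.2, -1.2]
gripper_width: 0.179
```

```bash
python3 shot.py wrist w6; python3 -c "
from h import *
crop(cv2.imread('pics/w6.png'),130,60,380,260,3,'pics/w6a.png')"
```

```text
7.3 [0.57686741 0.01298395 0.0955806 ] [ 9.71717382e-01 -2.36146548e-01  3.69717624e-04] [ 0.3658141  -0.19187609 -1.21976633] [-0.00406614 -0.05919441 -0.00184947] 0.17865715880608155
```

View pics/w6a.png

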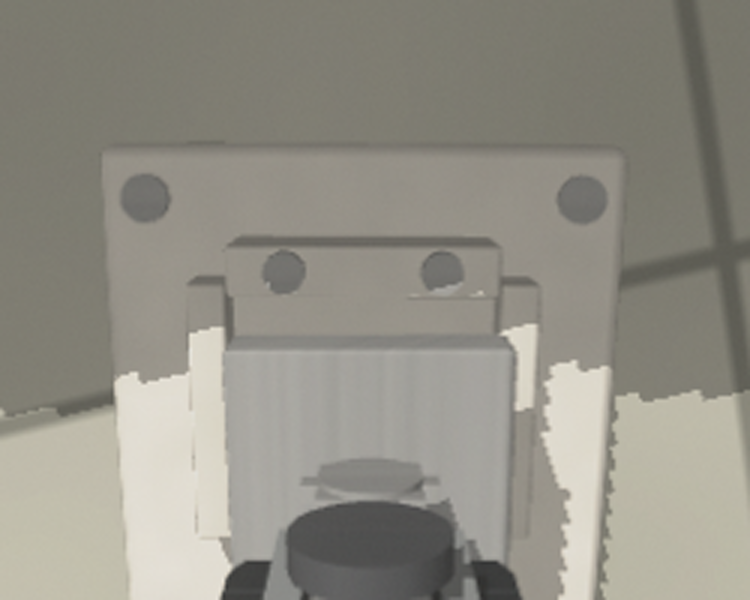

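The head still sits about 1 mm to the right of the walls' middle. I correct that while lowering to just above the floor.

Emit:
arm_command:
  translation:
    - [-0.1,0.03,0]
    - [-0.1,0.03,-1]
    - [-0.1,0.03,-1.5]
    - [-0.1,0.03,-1.5]
    - [-0.1,0.03,-1.5]
  rotation:
    - [0,0,0]
    - [0,0,0]
    - [0,0,0]
    - [0,0,0]
    - [0,0,0]

```text
clock: 7.85
ee_pos: [0.5752, 0.0143, 0.0798]
orientation: [[0.972, -0.235, -0.001], [-0.235, -0.972, 0.0], [-0.001, 0.0, -1.0]]
wrist_force: [0.2, 0.6, -1.6]
gripper_width: 0.179
```

```bash
python3 shot.py wrist w7; python3 -c "
from h import *
crop(cv2.imread('pics/w7.png'),130,60,380,260,3,'pics/w7a.png')"
```

```text
7.85 [0.57517158 0.01430581 0.07984414] [ 9.72093870e-01 -2.34590619e-01 -8.65593853e-04] [ 0.24454413  0.5670718  -1.56731407] [-0.06533184  0.01074009 -0.00843063] 0.17937021141197315
```

View pics/w7a.png

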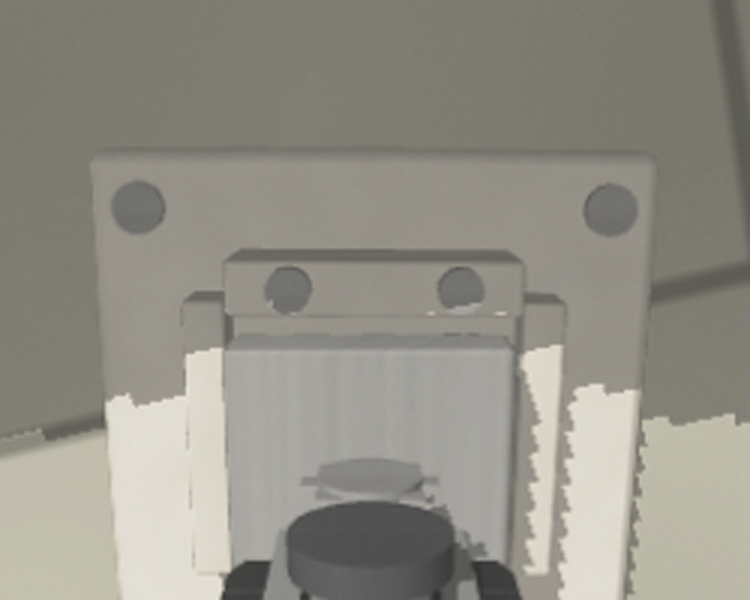

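Emit:
arm_command:
  translation:
    - [0.05,-0.09,0]
    - [0.05,-0.09,-0.5]
    - [0.05,-0.09,-1.0]
    - [0.05,-0.09,-1.25]
    - [0.05,-0.09,-1.25]
  rotation:
    - [0,0,0]
    - [0,0,0]
    - [0,0,0]
    - [0,0,0]
    - [0,0,0]

```text
clock: 8.4
ee_pos: [0.5753, 0.0134, 0.0669]
orientation: [[0.972, -0.235, -0.002], [-0.235, -0.972, 0.0], [-0.002, 0.0, -1.0]]
wrist_force: [0.7, -0.4, -2.1]
gripper_width: 0.183
```

```bash
python3 shot.py wrist w8; python3 -c "
from h import *
crop(cv2.imread('pics/w8.png'),130,60,380,260,3,'pics/w8a.png')"
```

```text
8.4 [0.57527802 0.0133708  0.06686926] [ 0.97203456 -0.23483086 -0.00181309] [ 0.67824892 -0.42556943 -2.07145924] [ 0.03800688 -0.01410992  0.05213042] 0.18313988834977832
```

View pics/w8a.png

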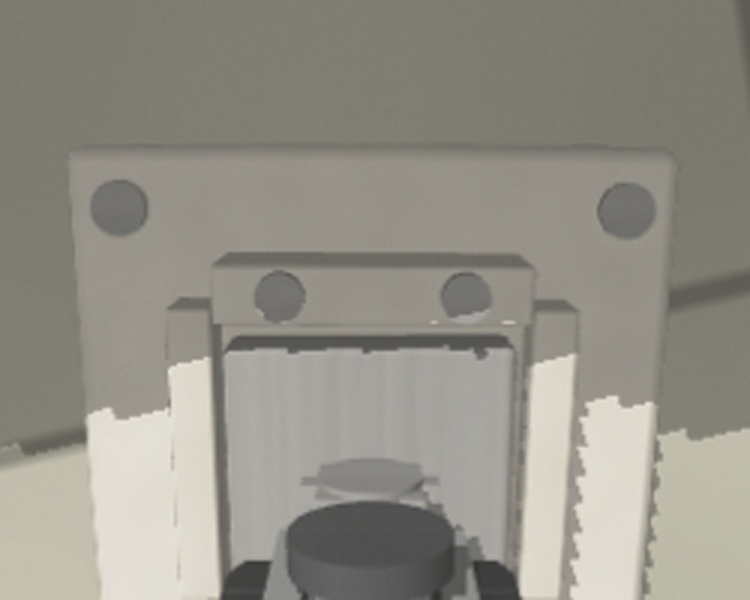

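Emit:
arm_command:
  translation:
    - [0.06,-0.01,0]
    - [0.06,-0.01,-0.1]
    - [0.06,-0.01,-0.15]
    - [0.06,-0.01,-0.15]
  rotation:
    - [0,0,0]
    - [0,0,0]
    - [0,0,0]
    - [0,0,0]

```text
clock: 8.85
ee_pos: [0.5766, 0.0132, 0.0663]
orientation: [[0.972, -0.235, -0.0], [-0.235, -0.972, 0.0], [-0.0, -0.0, -1.0]]
wrist_force: [-0.7, -1.1, -2.4]
gripper_width: 0.177
```

Emit:
arm_command:
  translation:
    - [0,0,-0.05]
    - [0,0,-0.1]
    - [0,0,-0.1]
  rotation:
    - [0,0,0]
    - [0,0,0]
    - [0,0,0]

```text
clock: 9.15
ee_pos: [0.5767, 0.0132, 0.0653]
orientation: [[0.972, -0.235, 0.0], [-0.235, -0.972, -0.0], [0.0, -0.0, -1.0]]
wrist_force: [-1.7, 0.3, -2.0]
gripper_width: 0.181
```

Emit:
arm_command:
  translation:
    - [0,0,-0.05]
    - [0,0,-0.1]
    - [0,0,-0.1]
  rotation:
    - [0,0,0]
    - [0,0,0]
    - [0,0,0]

```text
clock: 9.45
ee_pos: [0.5767, 0.0132, 0.0653]
orientation: [[0.972, -0.235, -0.0], [-0.235, -0.972, -0.0], [-0.0, 0.0, -1.0]]
wrist_force: [-2.2, 0.3, 5.6]
gripper_width: 0.178
```

It touched down (force z went from -2 to +5.6 N). I release and lift.

Emit:
arm_command:
  translation:
    - [0,0,0.05]
    - [0,0,0.05]
    - [0,0,0.05]
    - [0,0,0.05]
    - [0,0,0.05]
  rotation:
    - [0,0,0]
    - [0,0,0]
    - [0,0,0]
    - [0,0,0]
    - [0,0,0]
  claw: 5

```text
clock: 9.95
ee_pos: [0.5766, 0.0132, 0.0647]
orientation: [[0.972, -0.235, -0.0], [-0.235, -0.972, -0.0], [-0.0, 0.0, -1.0]]
wrist_force: [0.2, 0.5, -0.2]
gripper_width: 0.584
```

Emit:
arm_command:
  translation:
    - [0,0,2]
    - [0,0,5]
    - [0,0,9]
    - [0,0,11]
    - [-0.8,-3.5,11]
    - [-1.6,-7,11]
    - [-1.6,-7,11]
    - [-1.6,-7,11]
  rotation:
    - [0,0,0]
    - [0,0,0]
    - [0,0,0]
    - [0,0,0]
    - [0,0,0]
    - [0,0,0]
    - [0,0,0]
    - [0,0,0]

```text
clock: 10.75
ee_pos: [0.5604, -0.0573, 0.1747]
orientation: [[0.972, -0.237, -0.0], [-0.237, -0.972, 0.001], [-0.0, -0.001, -1.0]]
wrist_force: [0.6, -0.1, 0.4]
gripper_width: 0.585
```

```bash
python3 shot.py wrist w9; python3 -c "
from h import *
crop(cv2.imread('pics/w9.png'),170,15,340,260,2.4,'pics/w9a.png')"
```

```text
10.75 [ 0.56042765 -0.05732393  0.17470105] [ 9.71586929e-01 -2.36682923e-01 -1.79826863e-04] [ 0.59528994 -0.06072991  0.37578411] [ 0.04584009  0.02180979 -0.01928179] 0.5851539456911599
```

View pics/w9a.png

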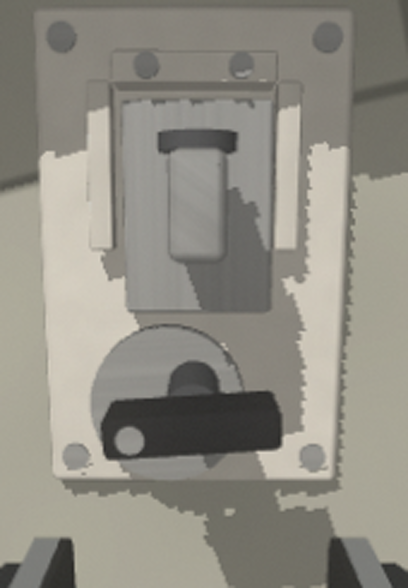

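The head is in the nest, centred between the walls (foot middle at crop column 196, walls 195.5), and clear of the disc. Next I measure the knob bar.

```bash
python3 - <<'E'
from h import *
import json
m=json.load(open('pics/w9.json'))
def f(x,y,z): return onz(m,170+(x+.5)/2.4-.5,15+(y+.5)/2.4-.5,z)[:2]
a=[f(*p,.088) for p in [(112,402),(276,392)]]; b=[f(*p,.088) for p in [(105,460),(281,447)]]
for s in (a,b):
    d=s[0]-s[1]; print(s,np.degrees(np.arctan2(d[1],d[0])),np.linalg.norm(d))
print('dot',f(130,440,.088)); print('mid all',(sum(a)+sum(b))/4)
d=f(105,458,.088)
print('bar bottom corners l r top far', f(102,430,.088), f(282,420,.088))
T=np.array([.5604,-.0573]);ax=np.array([.9717,-.2366]);ay=np.array([.2366,.9717])
# bracket origin from walls
w=[f(*p,.022) for p in [(113,82),(113,248),(275.5,82),(275.5,248)]]
c=sum(w)/4; print('walls c',c,[np.round((p-c)@np.stack([ax,ay]).T*1000,1) for p in w])
o=c-ay*.0085; print('origin',o,'knob',o-ay*.066)
E
```

```text
[array([ 0.54354422, -0.03149457]), array([ 0.58727069, -0.0392877 ])] 169.89459063740955 0.0444155035093996
[array([ 0.53727059, -0.04691997]), array([ 0.58534715, -0.05475986])] 170.73825047076545 0.04871159110845648
dot [ 0.54550206 -0.04299531]
mid all [ 0.56335816 -0.04311553]
bar bottom corners l r top far [ 0.53878795 -0.03843039] [ 0.58721506 -0.04731015]
walls c [0.58025847 0.02659909] [array([-26.5,  26.8]), array([-27.7, -26.8]), array([26.6, 26.8]), array([ 27.7, -26.8])]
origin [0.57824737 0.01833964] knob [ 0.56263177 -0.04579256]
```

Emit:
arm_command:
  translation:
    - [0.2,1.15,0]
    - [0.2,1.15,0]
    - [0.2,1.15,0]
    - [0.2,1.15,0]
    - [0.2,1.15,0]
    - [0.2,1.15,0]
    - [0.2,1.15,0]
    - [0.2,1.15,0]
    - [0.2,1.15,0]
    - [0.2,1.15,0]
    - [0.2,1.15,0]
    - [0.2,1.15,0]
  rotation:
    - [0,0,0.14]
    - [0,0,0.28]
    - [0,0,0.42]
    - [0,0,0.56]
    - [0,0,0.7]
    - [0,0,0.84]
    - [0,0,0.98]
    - [0,0,1.12]
    - [0,0,1.26]
    - [0,0,1.4]
    - [0,0,1.54]
    - [0,0,1.641]
  claw: 3.5

```text
clock: 12.0
ee_pos: [0.5627, -0.0438, 0.1745]
orientation: [[0.159, 0.987, -0.0], [0.987, -0.159, 0.001], [0.0, -0.0, -1.0]]
wrist_force: [0.4, 0.5, 1.1]
gripper_width: 0.41
```

Emit:
arm_command:
  translation:
    - [0,0,0]
    - [0,0,0]
    - [0,0,-3.5]
    - [0,0,-3.5]
  rotation:
    - [0,0,0]
    - [0,0,0]
    - [0,0,0]
    - [0,0,0]

```text
clock: 12.4
ee_pos: [0.5592, -0.0441, 0.1356]
orientation: [[0.167, 0.986, -0.009], [0.986, -0.167, 0.002], [0.001, -0.009, -1.0]]
wrist_force: [-0.7, 0.4, -1.0]
gripper_width: 0.41
```

```bash
python3 shot.py wrist wa
```

```text
12.4 [ 0.55915752 -0.04407526  0.13563251] [1.66924383e-01 9.85969447e-01 7.06600769e-04] [-0.71473999  0.38734239 -0.98876067] [ 0.00382774  0.07695577 -0.00491662] 0.4102706846596367
```

View pics/wa.png

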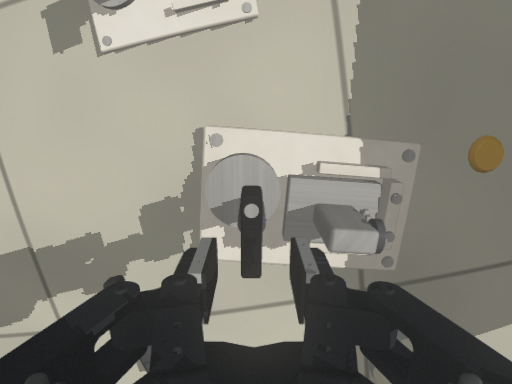

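Emit:
arm_command:
  translation:
    - [0,0,0]
    - [0,0,-2]
    - [0,0,-2]
    - [0,0,-2]
  rotation:
    - [0,0,0]
    - [0,0,0]
    - [0,0,0]
    - [0,0,0]

```text
clock: 12.85
ee_pos: [0.5629, -0.0454, 0.1207]
orientation: [[0.166, 0.986, 0.001], [0.986, -0.166, -0.0], [-0.0, 0.001, -1.0]]
wrist_force: [0.0, -0.3, -0.1]
gripper_width: 0.411
```

Emit:
arm_command:
  translation:
    - [0,0,-1.5]
    - [0,0,-3]
    - [0,0,-3.9]
    - [0,0,-3.9]
    - [0,0,-3.9]
  rotation:
    - [0,0,0]
    - [0,0,0]
    - [0,0,0]
    - [0,0,0]
    - [0,0,0]

```text
clock: 13.35
ee_pos: [0.5622, -0.0452, 0.0801]
orientation: [[0.166, 0.986, -0.001], [0.986, -0.166, 0.0], [0.0, -0.001, -1.0]]
wrist_force: [0.8, -0.4, 0.2]
gripper_width: 0.41
```

Emit:
arm_command:
  translation:
    - [0,0,0]
    - [0,0,0]
    - [0,0,0]
    - [0,0,0]
    - [0,0,0]
    - [0,0,0]
  rotation:
    - [0,0,0]
    - [0,0,0]
    - [0,0,0]
    - [0,0,0]
    - [0,0,0]
    - [0,0,0]
  claw: 0.2

```text
clock: 13.95
ee_pos: [0.5631, -0.0459, 0.0815]
orientation: [[0.166, 0.986, 0.001], [0.986, -0.166, -0.001], [-0.001, 0.001, -1.0]]
wrist_force: [-1.5, -3.1, 5.3]
gripper_width: 0.162
```

```bash
python3 shot.py wrist wb
```

```text
13.95 [ 0.56307396 -0.0458613   0.08151721] [ 1.65937809e-01  9.86135837e-01 -8.68509610e-04] [-1.50659266 -3.12697298  5.30219853] [-0.6449906   0.32046924  0.00474054] 0.16195596852341484
```

View pics/wb.png

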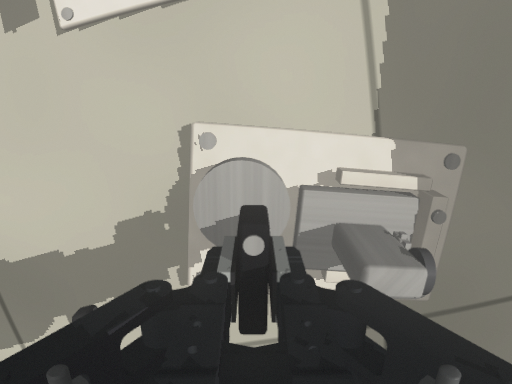

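Gripped. I turn clockwise freely first; I predict bearing at about 0.87 rad.

Emit:
arm_command:
  translation:
    - [0,0,0]
    - [0,0,0]
    - [0,0,0]
    - [0,0,0]
    - [0,0,0]
  rotation:
    - [0,0,-0.08]
    - [0,0,-0.16]
    - [0,0,-0.24]
    - [0,0,-0.32]
    - [0,0,-0.4]

```text
clock: 14.5
ee_pos: [0.5628, -0.0467, 0.0815]
orientation: [[0.539, 0.842, 0.0], [0.842, -0.539, -0.003], [-0.002, 0.002, -1.0]]
wrist_force: [-4.0, -7.2, 5.9]
gripper_width: 0.161
```

```bash
cat > st.py <<'E'
from cell import ctrl
import numpy as np
s=ctrl.state(); x=s['orientation'][:,0]
print(round(s['clock'],2),'yaw',round(np.arctan2(x[1],x[0]),4),'F',np.round(s['wrist_force'],2),'M',np.round(s['wrist_torque'],3),'pos',np.round(s['ee_pos'],4),'w',round(s['gripper_width'],3))
E
python3 st.py
```

```text
14.5 yaw 1.0017 F [-4.01 -7.19  5.93] M [-1.09   0.535  0.176] pos [ 0.5628 -0.0467  0.0815] w 0.161
```

Emit:
arm_command:
  translation:
    - [-0.02,-0.04,0]
    - [-0.02,-0.04,0]
    - [-0.02,-0.04,0]
    - [-0.02,-0.04,0]
  rotation:
    - [0,0,-0.05]
    - [0,0,-0.1]
    - [0,0,-0.15]
    - [0,0,-0.2]

```text
clock: 14.9
ee_pos: [0.5625, -0.047, 0.0815]
orientation: [[0.695, 0.719, -0.0], [0.719, -0.695, -0.003], [-0.002, 0.002, -1.0]]
wrist_force: [-3.2, -6.4, 6.4]
gripper_width: 0.163
```

```bash
python3 st.py
```

```text
14.9 yaw 0.803 F [-3.23 -6.41  6.4 ] M [-1.041  0.589  0.192] pos [ 0.5625 -0.047   0.0815] w 0.163
```

Emit:
arm_command:
  translation:
    - [0,-0.03,0]
    - [0,-0.03,0]
    - [0,-0.03,0]
  rotation:
    - [0,0,-0.04]
    - [0,0,-0.08]
    - [0,0,-0.12]

```text
clock: 15.2
ee_pos: [0.5623, -0.0472, 0.0815]
orientation: [[0.775, 0.631, -0.001], [0.631, -0.775, -0.002], [-0.002, 0.002, -1.0]]
wrist_force: [-3.2, -5.7, 6.4]
gripper_width: 0.165
```

```bash
python3 st.py
```

```text
15.2 yaw 0.6834 F [-3.24 -5.68  6.36] M [-1.034  0.667  0.222] pos [ 0.5623 -0.0472  0.0815] w 0.165
```

Turned 0.72 rad, and torque is 0.222 N m, so the foot is sliding. I go on in small steps.

Emit:
arm_command:
  translation:
    - [0,0,0]
    - [0,0,0]
  rotation:
    - [0,0,-0.03]
    - [0,0,-0.06]

```text
clock: 15.4
ee_pos: [0.5622, -0.0473, 0.0814]
orientation: [[0.812, 0.584, -0.001], [0.584, -0.812, -0.003], [-0.002, 0.002, -1.0]]
wrist_force: [-3.6, -5.9, 6.1]
gripper_width: 0.164
```

```bash
python3 st.py
```

```text
15.4 yaw 0.6239 F [-3.57 -5.9   6.09] M [-1.005  0.616  0.208] pos [ 0.5622 -0.0473  0.0814] w 0.164
```

Emit:
arm_command:
  translation:
    - [0,0,0]
    - [0,0,0]
  rotation:
    - [0,0,-0.03]
    - [0,0,-0.06]

```text
clock: 15.6
ee_pos: [0.5621, -0.0474, 0.0815]
orientation: [[0.845, 0.535, -0.001], [0.535, -0.845, -0.003], [-0.002, 0.002, -1.0]]
wrist_force: [-4.4, -7.5, 6.6]
gripper_width: 0.163
```

```bash
python3 st.py
```

```text
15.6 yaw 0.5639 F [-4.37 -7.53  6.57] M [-1.039  0.717  0.233] pos [ 0.5621 -0.0474  0.0815] w 0.163
```

Emit:
arm_command:
  translation:
    - [0,0,0]
    - [0,0,0]
  rotation:
    - [0,0,-0.02]
    - [0,0,-0.04]

```text
clock: 15.8
ee_pos: [0.562, -0.0474, 0.0815]
orientation: [[0.866, 0.501, -0.001], [0.501, -0.866, -0.003], [-0.002, 0.002, -1.0]]
wrist_force: [-4.6, -7.2, 7.3]
gripper_width: 0.16
```

```bash
python3 st.py
```

```text
15.8 yaw 0.5244 F [-4.64 -7.22  7.26] M [-1.075  0.76   0.259] pos [ 0.562  -0.0474  0.0815] w 0.16
```

Emit:
arm_command:
  translation:
    - [0,0,0]
    - [0,0,0]
  rotation:
    - [0,0,-0.02]
    - [0,0,-0.03]

```text
clock: 16.0
ee_pos: [0.562, -0.0475, 0.0815]
orientation: [[0.88, 0.475, -0.001], [0.475, -0.88, -0.003], [-0.002, 0.002, -1.0]]
wrist_force: [-4.1, -7.0, 7.3]
gripper_width: 0.167
```

```bash
python3 st.py
```

```text
16.0 yaw 0.4947 F [-4.15 -6.97  7.35] M [-1.08   0.73   0.292] pos [ 0.562  -0.0475  0.0815] w 0.167
```

Emit:
arm_command:
  translation:
    - [0,0,0]
    - [0,0,0]
  rotation:
    - [0,0,-0.02]
    - [0,0,-0.03]

```text
clock: 16.2
ee_pos: [0.5619, -0.0475, 0.0815]
orientation: [[0.894, 0.449, -0.001], [0.449, -0.894, -0.003], [-0.003, 0.002, -1.0]]
wrist_force: [-4.4, -6.5, 7.4]
gripper_width: 0.162
```

```bash
python3 st.py
```

```text
16.2 yaw 0.4652 F [-4.43 -6.5   7.4 ] M [-1.094  0.781  0.421] pos [ 0.5619 -0.0475  0.0815] w 0.162
```

Emit:
arm_command:
  translation:
    - [0,0,0]
    - [0,0,0]
  rotation:
    - [0,0,-0.02]
    - [0,0,-0.03]

```text
clock: 16.4
ee_pos: [0.5619, -0.0475, 0.0815]
orientation: [[0.907, 0.422, -0.002], [0.422, -0.907, -0.003], [-0.003, 0.002, -1.0]]
wrist_force: [-3.9, -6.2, 7.9]
gripper_width: 0.163
```

```bash
python3 st.py
```

```text
16.4 yaw 0.4355 F [-3.94 -6.24  7.9 ] M [-1.153  0.869  0.5  ] pos [ 0.5619 -0.0475  0.0815] w 0.163
```

Emit:
arm_command:
  translation:
    - [0,0,0]
    - [0,0,0]
    - [0,0,0]
    - [0,0,0]
  rotation:
    - [0,0,-0.02]
    - [0,0,-0.02]
    - [0,0,-0.02]
    - [0,0,-0.02]

```text
clock: 16.8
ee_pos: [0.5618, -0.0476, 0.0814]
orientation: [[0.915, 0.404, -0.002], [0.404, -0.915, -0.003], [-0.003, 0.002, -1.0]]
wrist_force: [-5.5, -6.8, 7.8]
gripper_width: 0.165
```

```bash
python3 st.py; python3 shot.py top t2; python3 -c "
from h import *
crop(cv2.imread('pics/t2.png'),200,140,300,220,6,'pics/t2a.png')"
```

```text
16.8 yaw 0.4159 F [-5.48 -6.78  7.79] M [-1.175  0.868  0.395] pos [ 0.5618 -0.0476  0.0814] w 0.165
16.8 [ 0.56179798 -0.0475673   0.08144072] [ 0.91475111  0.40400755 -0.00288063] [-5.48366374 -6.78284259  7.78591546] [-1.17537668  0.86761709  0.39505328] 0.16469942083872754
```

View pics/t2a.png

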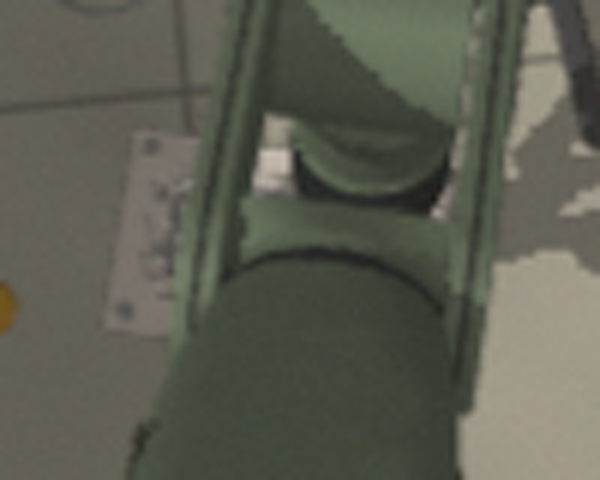

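Torque peaked at 0.50 N m while turning, about 0.32 above free running, which is roughly 11–15 N on the foot. It is 0.395 held still. I release and lift straight up.

Emit:
arm_command:
  translation:
    - [0,0,0]
    - [0,0,0]
    - [0,0,0]
    - [0,0,0]
    - [0,0,0]
  rotation:
    - [0,0,0]
    - [0,0,0]
    - [0,0,0]
    - [0,0,0]
    - [0,0,0]
  claw: 3.5

```text
clock: 17.35
ee_pos: [0.5623, -0.0457, 0.0805]
orientation: [[0.915, 0.402, -0.0], [0.402, -0.915, 0.0], [-0.0, -0.001, -1.0]]
wrist_force: [-1.2, -0.9, -0.1]
gripper_width: 0.408
```

Emit:
arm_command:
  translation:
    - [0,0,1]
    - [0,0,3]
    - [0,0,6]
    - [0,0,10]
    - [0,0,10]
    - [0,0,10]
  rotation:
    - [0,0,0]
    - [0,0,0]
    - [0,0,0]
    - [0,0,0]
    - [0,0,0]
    - [0,0,0]

```text
clock: 17.95
ee_pos: [0.5636, -0.0462, 0.1831]
orientation: [[0.915, 0.402, 0.004], [0.402, -0.915, -0.001], [0.004, 0.003, -1.0]]
wrist_force: [-0.8, 0.4, 0.2]
gripper_width: 0.411
```

```bash
python3 st.py; python3 shot.py wrist wc; python3 shot.py side s2
```

```text
17.95 yaw 0.4141 F [-0.81  0.43  0.22] M [-0.008  0.061  0.027] pos [ 0.5636 -0.0462  0.1831] w 0.411
17.95 [ 0.56363023 -0.04620398  0.18311006] [0.91547711 0.40235435 0.00355393] [-0.80842226  0.4323263   0.2241862 ] [-0.00773471  0.06124814  0.02685327] 0.41094741387432565
18.0 [ 0.5623979  -0.04595137  0.18131876] [9.15524212e-01 4.02262311e-01 6.70586811e-04] [-0.41486887  0.54341498  0.32392604] [0.01856542 0.03992985 0.0234165 ] 0.4116983295573714
```

View pics/wc.png

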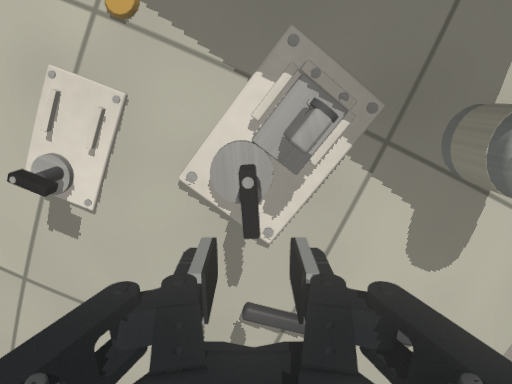

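View pics/s2.png

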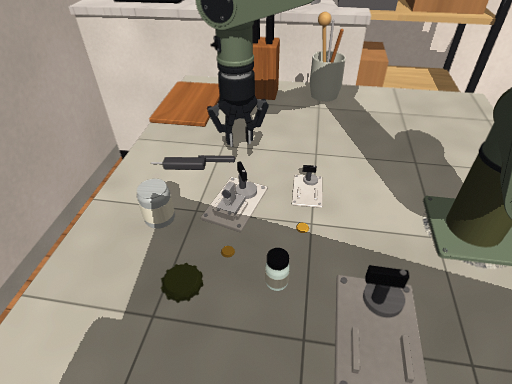

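The lobe rests against the foot and the foot is at the rail; nothing else moved. The bar looks slightly turned from the jaws, so I check for spring-back.

```bash
python3 -c "
from h import *
crop(cv2.imread('pics/wc.png'),170,20,390,250,2.6,'pics/wc_a.png')
crop(cv2.imread('pics/wc.png'),225,150,275,250,6,'pics/wc_b.png')
crop(cv2.imread('pics/wa.png'),225,175,275,290,5,'pics/wa_b.png')"
```

```text
(no output)
```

View pics/wc_a.png

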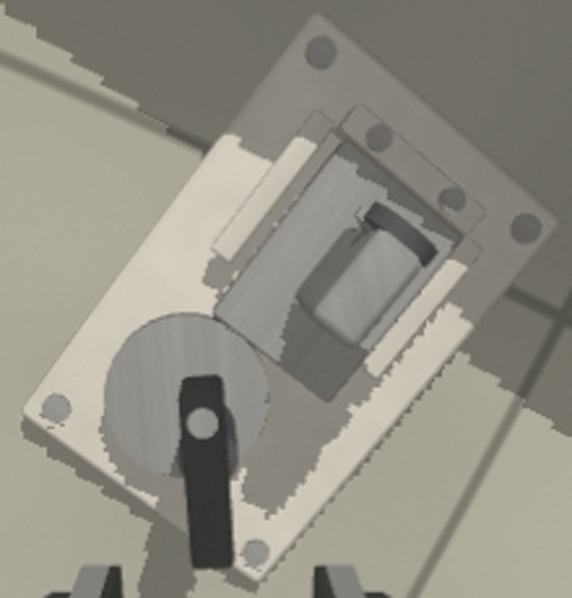

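View pics/wc_b.png

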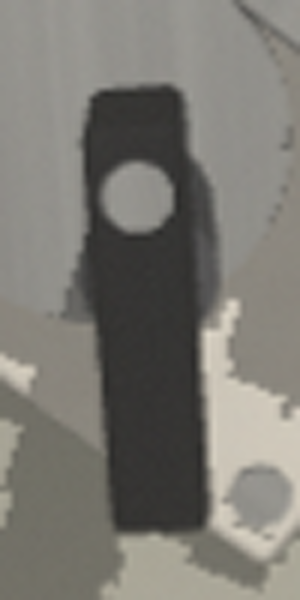

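View pics/wa_b.png

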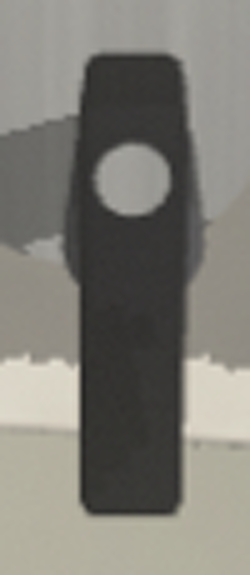

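Emit:
arm_command:
  translation:
    - [0,0,0]
    - [0,0,0]
    - [0,0,0]
    - [0,0,0]
    - [0,0,0]
  rotation:
    - [0,0,0]
    - [0,0,0]
    - [0,0,0]
    - [0,0,0]
    - [0,0,0]

```text
clock: 18.55
ee_pos: [0.5623, -0.046, 0.1805]
orientation: [[0.916, 0.402, -0.0], [0.402, -0.916, 0.0], [-0.0, -0.0, -1.0]]
wrist_force: [0.3, -0.2, -0.4]
gripper_width: 0.41
```

```bash
python3 shot.py wrist wd;  python3 - <<'E'
from h import *
import json
m=json.load(open('pics/wc.json'))
f=lambda x,y,z:onz(m,170+(x+.5)/2.6-.5,20+(y+.5)/2.6-.5,z)[:2]
g=lambda x,y,z:onz(m,225+(x+.5)/6-.5,150+(y+.5)/6-.5,z)[:2]
d=g(137,95,.088)-g(160,525,.088); print('bar dir deg',np.degrees(np.arctan2(d[1],d[0])))
o=np.array([.5782,.0183]);th=-.2374;R=np.array([[np.cos(th),-np.sin(th)],[np.sin(th),np.cos(th)]])
tb=lambda p:np.round(R.T@(p-o)*1000,1)
print('body top c',tb((f(372,228,.08)+f(424,262,.08)+f(352,342,.08)+f(312,318,.08))/4))
print('foot near corners',tb(f(217,315,.024)),tb(f(330,402,.024)),'far L',tb(f(345,155,.024)))
print('rail inner',tb(f(345,148-15,.0285)),tb(f(468,232,.0285)))
a=cv2.imread('pics/wc.png')[20:230,170:390];b=cv2.imread('pics/wd.png')[20:230,170:390]
print(cv2.phaseCorrelate(a[...,1].astype(float),b[...,1].astype(float)))
E
```

```text
18.55 [ 0.56232522 -0.04600697  0.18051607] [ 9.15534513e-01  4.02239230e-01 -3.97302658e-04] [ 0.29238854 -0.20745341 -0.41893869] [ 0.02137721 -0.02629094 -0.00309292] 0.4095206420877179
bar dir deg 116.48657809716477
body top c [ 1.3 -0.6]
foot near corners [-20.9 -34.3] [ 27.  -34.4] far L [-19.5  30.2]
rail inner [-24.   34.6] [25.9 35.6]
((2.3333914577509773, 1.3273626727806658), 1.0616852812392303)
```

```bash
python3 -c "
from cell import job
print(job.finish_job())"
```

```text
the job is handed in; nothing more can be done
None
```

The chrome head is standing in the nest of the middle-sized bracket, clamped against the stop rail. The knob is released, and I handed the job in at about 18.6 s; no verdict was reported.

**What I did:** I gripped the head by its body, set it down centred between the end walls, let go, and turned the knob clockwise about 1 rad. Bearing began at about 0.9 rad. Torque rose from 0.18 N m running free to 0.50 N m, and I added a last 0.02 rad. By the task's figures I put that at roughly 11–20 N on the foot while I held the knob. I could not measure the force left after letting go.

**Last checks that agreed:**
- **Position along y:** the lobe touches the foot and the foot is at the rail. Head y is about -0.6 mm.
- **Arm and bystanders:** the gripper is about 10 cm above the knob and touching nothing. In the side view the bystanders looked unmoved.

**Last checks that disagreed or were unclear:**
- **Knob angle:** after release the bar stood about 3° back from the jaw angle. That could be slack in the grip or slight spring-back; I did not re-grip to find out.
- **Position along x:** head x read +1.3 mm from the body but about +3 mm from the foot corners. The walls allow at most 2.5 mm, so it should be inside the 4.5 mm limit.
- **At-rest check:** this was inconclusive, because the wrist camera itself shifted slightly between the two pictures.

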